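# Erect the lid tray and collect the pot lids in it

### The arm

A 6-joint arm with a two-finger parallel gripper is mounted at the origin on the work surface. World frame = base frame: x ahead of the robot, y to its left, z up, the work surface at z = 0. Lengths are in mm, angles in rad, forces in N, time in s.
With the tool pointing down it reaches from about 300 to 775 mm from the base axis. Payload 14.6 kg.
Tool frame: the origin (TCP) lies midway between the tips of the shut fingers; the grasp point (between the pads) lies 19 mm behind it (manip.grasp_offset is the distance from the TCP to the grasp point, in mm); z points along the fingers, y is the line along which they close (so a half turn about z gives the same grasp; the last joint's range is limited). The gripper opens to 94 mm and grips with 3 to 60 N. Pads are 16 mm wide; open, the fingers measure 119 mm over their backs; the gripper's body (75 mm by 177 mm) begins 78 mm behind the grasp point.
Start: joints at [-1.308, 0.3, 1.521, -0, 1.321, -0.067], TCP at [178.112, -520.351, 205.446] pointing down, gripper open.
Joint ranges: [-3.03, 3.03], [-0.79, 2.21], [0.23, 2.52], [-1.04, 4.18], [0, 3.07], [-2.55, 2.55]. Speed limits (rad/s): [2.22, 2.22, 2.57, 3.14, 3.14, 3.14].

### API

Orientations are given as [roll, pitch, yaw] about the fixed x, y, z axes, in that order (R = Rz(yaw) Ry(pitch) Rx(roll)).
In Python, from cell import manip, viewer gives the robot as it stands. The module is installed in compiled form; this text tells all that it offers.
- The arm moves only by the tool move_arm, never from a script. Its argument "moves" is a list of rows, each a list of 4 numbers: the shift along the tool's x, y, z in m, then the turn about the tool's z in rad. A call has 1 to 12 rows; each row is the pose to reach, as a shift and turn from the pose commanded when the call began, along the tool's axes at that moment; what a row does not reach only later rows make up. A row lasts 1/10 s, in which the tool goes at most 50 mm and 8.59 degrees, less where a joint would pass 70% of its speed; a pose out of reach is approached as far as the arm can. A call with a gripper value outside its range is refused whole. "jaw" is the finger opening in m, from 0 to 0.094, set as the call begins (left out, the last holds). The fingers move at their own pace and stop on an object; "squeeze" is the grip in N (left out, the last holds). Time passes only in rows, so rows that repeat a pose let the fingers close. It gives the time, the measured TCP pose, the force, the opening and the grip force at its end, in the units of the state.
- manip.read_state(): the state, without advancing time (a new reading comes with each control period).
- viewer.camera(name): name is "scene" or "top" or "wrist"; returns a dict with "frame" (384x512x3 uint8, blue, green, red), "z_map" (384x512 float32, mm along the optical axis (not along the pixel's ray), 0 where there is no reading), "fx", "fy", "cx", "cy" (pixels), "origin" and "orientation" of the camera in the world. Camera axes: x right, y down, z forward; pixel columns grow to the right and rows downward; lengths in mm; the calibration is good to about 2 mm. A picture is of the moment at which its call begins.
- manip.sign_off(): hands the job in; it is judged then, once.
The state is a dict: "clock": time; "joints": joint angles; "qd": joint speeds; "effort": joint torques, N m; "eef_pos": TCP position; "eef_rot": TCP orientation; "wrist_force": force on the tool from outside, world axes, zero at the start; "moment": the same for the moment, N m; "finger_gap": finger opening in mm; "finger_force": force on a finger pad.
Only numpy, scipy, OpenCV 4.12 (cv2) and the standard library are available. Lean on these libraries where they do the work, as an engineer would, in place of code of your own. Each camera call takes 0.05 s, during which the arm holds its last target. There are 200 camera calls.

### The job

The copper pots are to go for tinning without their lids. First raise all three flaps of the folding tray fully upright so that it stands as an open box; only then lift the lid off every lidded pot by its knob and set it knob up in the tray, lying flat on the floor of a cell of its own. Leave the pots standing upright on the bench and do not disturb the copper disc or the punches.

Things in the scene. Friction and masses are not known exactly. Their poses are not given: they have to be found in the camera images.
- tray: Fixed folding lid tray of steel sheet: square plinth 200 x 200 mm, 30 mm high, a hinged flap on three sides. Origin: centre of its underside; x points from the front flap to the fixed upright back board (at x = +100 mm, top 98 mm above the bench), y to the left flap, z up. A cross of strips 6 mm thick, 10 mm high divides the flat plinth top into four cells of 96 mm square.
- cell0 (a point): Centre of the front left (x -50, y +50 mm from the tray origin) cell of the tray, at the height of its floor, 30 mm above the bench. Axes as the tray's.
- cell1 (a point): Centre of the front right (x -50, y -50) cell of the tray, at the height of its floor, 30 mm above the bench. Axes as the tray's.
- cell2 (a point): Centre of the back left (x +50, y +50) cell of the tray, at the height of its floor, 30 mm above the bench. Axes as the tray's.
- cell3 (a point): Centre of the back right (x +50, y -50) cell of the tray, at the height of its floor, 30 mm above the bench. Axes as the tray's.
- flap_front (a joint): Angle of the front (tray -x side) flap: 0 = lying level outwards, 1.571 = upright against its stop. Hinge line along that plinth edge, at tray x = -100 mm, 32 mm above the bench; stiff (0.09 N m friction): the flap stays at any angle. Flap 190 mm wide, 4 mm sheet; from the hinge outwards: sheet to 22 mm, an open hand slot 35 mm deep and 154 mm long, then a round rim bar.
- rim_front (a point): Middle of the front (tray -x side) flap's rim bar, a round bar 10 mm in diameter and 190 mm long, parallel to the hinge and 62 mm from it. It can be pinched from above, one finger in the hand slot and one outside, and turns between the fingers as the flap is swung up.
- flap_left (a joint): Angle of the left (tray +y side) flap: 0 = lying level outwards, 1.571 = upright against its stop. Hinge line along that plinth edge, at tray y = +100 mm, 32 mm above the bench; stiff (0.09 N m friction): the flap stays at any angle. Flap 190 mm wide, 4 mm sheet; from the hinge outwards: sheet to 22 mm, an open hand slot 35 mm deep and 154 mm long, then a round rim bar.
- rim_left (a point): Middle of the left (tray +y side) flap's rim bar, a round bar 10 mm in diameter and 190 mm long, parallel to the hinge and 62 mm from it. It can be pinched from above, one finger in the hand slot and one outside, and turns between the fingers as the flap is swung up.
- flap_right (a joint): Angle of the right (tray -y side) flap: 0 = lying level outwards, 1.571 = upright against its stop. Hinge line along that plinth edge, at tray y = -100 mm, 32 mm above the bench; stiff (0.09 N m friction): the flap stays at any angle. Flap 190 mm wide, 4 mm sheet; from the hinge outwards: sheet to 22 mm, an open hand slot 35 mm deep and 154 mm long, then a round rim bar.
- rim_right (a point): Middle of the right (tray -y side) flap's rim bar, a round bar 10 mm in diameter and 190 mm long, parallel to the hinge and 62 mm from it. It can be pinched from above, one finger in the hand slot and one outside, and turns between the fingers as the flap is swung up.
- pot1: Round copper pot, 84 mm outside diameter, 45 mm high, wall 4 mm, open at the top, 0.5 kg, standing loose on the bench; origin at the centre of its underside, z up. Some pots start without a lid.
- lid1: Loose copper lid, 0.12 kg, on pot1 at the start (None if absent). Origin: centre of its underside, z up through the knob. From the origin up: spigot 64 mm diameter, 10 mm high (hangs in the pot with 6 mm play all round), rim plate 84 mm diameter to 14 mm, dome to 19 mm, brass knob 24 mm diameter to 48 mm. On its pot the origin is 35 mm above the bench; in a cell the spigot stands on the floor.
- pot2: Round copper pot, 84 mm outside diameter, 45 mm high, wall 4 mm, open at the top, 0.5 kg, standing loose on the bench; origin at the centre of its underside, z up. Some pots start without a lid.
- lid2: Loose copper lid, 0.12 kg, on pot2 at the start (None if absent). Origin: centre of its underside, z up through the knob. From the origin up: spigot 64 mm diameter, 10 mm high (hangs in the pot with 6 mm play all round), rim plate 84 mm diameter to 14 mm, dome to 19 mm, brass knob 24 mm diameter to 48 mm. On its pot the origin is 35 mm above the bench; in a cell the spigot stands on the floor.
- pot3: Round copper pot, 84 mm outside diameter, 45 mm high, wall 4 mm, open at the top, 0.5 kg, standing loose on the bench; origin at the centre of its underside, z up. Some pots start without a lid.
- lid3: Loose copper lid, 0.12 kg, on pot3 at the start (None if absent). Origin: centre of its underside, z up through the knob. From the origin up: spigot 64 mm diameter, 10 mm high (hangs in the pot with 6 mm play all round), rim plate 84 mm diameter to 14 mm, dome to 19 mm, brass knob 24 mm diameter to 48 mm. On its pot the origin is 35 mm above the bench; in a cell the spigot stands on the floor.
- pot4: Round copper pot, 84 mm outside diameter, 45 mm high, wall 4 mm, open at the top, 0.5 kg, standing loose on the bench; origin at the centre of its underside, z up. Some pots start without a lid.
- lid4: Loose copper lid, 0.12 kg, on pot4 at the start (None if absent). Origin: centre of its underside, z up through the knob. From the origin up: spigot 64 mm diameter, 10 mm high (hangs in the pot with 6 mm play all round), rim plate 84 mm diameter to 14 mm, dome to 19 mm, brass knob 24 mm diameter to 48 mm. On its pot the origin is 35 mm above the bench; in a cell the spigot stands on the floor.
- disc: Flat copper disc, 130 mm diameter, 4 mm thick, lying on the bench; origin at the centre of its underside. Bystander.
- punch1: Blued steel chasing punch about 120 mm long, 13 mm square, lying on the bench; origin under the middle of its thick part. Bystander.
- punch2: Blued steel chasing punch about 120 mm long, 13 mm square, lying on the bench; origin under the middle of its thick part. Bystander.
- punch3: Blued steel chasing punch about 120 mm long, 13 mm square, lying on the bench; origin under the middle of its thick part. Bystander.
There are look-alikes about, which are no part of the job. What is shaped like the lid3 but blue is not meant. What is shaped like the lid4 but turquoise is not meant.

How it is judged (in metres and radians):
On the way:
1. all three flaps stand upright (within about 9 degrees) while every lid is still away from the tray (value of joint each of flap_front, flap_left, flap_right above 1.42 rad and horizontal distance between each of lid1, lid2, lid3, lid4 and tray above 0.15 m), for 0.2 s.
At the end, for the whole second after the job is handed in: All three flaps stand upright (joint above 1.42 rad), every lid present lies knob up (within 0.1 rad of level) on the floor of a tray cell (its underside within about 5 mm of the cell floor), at rest, and every pot stands upright on the bench (tilt under 0.1 rad) (value of joint each of flap_front, flap_left, flap_right above 1.42 rad and horizontal distance between each of lid1, lid2, lid3, lid4 and tray below 0.09 m and z of lid1 in the frame of tray between 0.026 and 0.036 m and angle between each of lid1, pot1, lid2, pot2, lid3, pot3, lid4, pot4's own z axis and vertical below 0.1 rad and linear speed of each of lid1, lid2, lid3, lid4 below 0.02 m/s and height (world z) of each of pot1, pot2, pot3, pot4 below 0.006 m and z of lid2 in the frame of tray between 0.026 and 0.036 m and z of lid3 in the frame of tray between 0.026 and 0.036 m and z of lid4 in the frame of tray between 0.026 and 0.036 m); the robot touches nothing.
It fails at once if the disc is moved by more than 60 mm (distance of disc from where it was at the start of the episode above 0.06 m).
It fails at once if the punch is moved by more than 60 mm (distance of punch1 from where it was at the start of the episode above 0.06 m).
It fails at once if the punch is moved by more than 60 mm (distance of punch2 from where it was at the start of the episode above 0.06 m).
It fails at once if the punch is moved by more than 60 mm (distance of punch3 from where it was at the start of the episode above 0.06 m).
Of lid1, lid2, lid3, lid4 only 3 to 4 are there at a start; the rules pass over those that are not, and their reading is None.
At some moment in a run one of pot1, pot2, pot3, pot4 may be knocked a few centimetres aside while the robot is not near it.
It also fails if it takes over 184 s, if anything falls off the work surface, if the arm or the gripper's body presses on something with over 40 N, if the wrist force passes 120 N, or if a joint passes its speed limit or range.

## Working session

There is one attempt and no reset: what is moved stays moved. The work goes in short steps, Python scripts to look and compute and a tool call to move; the robot and the scene stay as the last step left them, time stands still between calls to the robot, and variables do not carry over. Pictures are saved under pics/ and viewed, at most 14 in all, crops included, and the job is handed in when it is done.

Besides the shell and the picture viewer there is one more tool, called after ">>>" in YAML: its name, and indented under it one key for each argument. move_arm: Moves the arm, as the interface text tells. Its arguments: {"type":"object","properties":{"moves":{"type":"array"},"jaw":{"type":"number"},"squeeze":{"type":"number"}},"required":["moves"]}

```bash
mkdir -p pics; cat > h.py <<'E'
import numpy as np, cv2
from scipy.spatial.transform import Rotation as R
from cell import manip, viewer
def Rm(o):
    o=np.array(o,float)
    if o.shape==(3,3): return o
    return R.from_euler('xyz',o).as_matrix() if o.size==3 else R.from_quat(o).as_matrix()
def cloud(c):
    z=c['z_map']; v,u=np.indices(z.shape)
    P=np.stack([(u-c['cx'])/c['fx']*z,(v-c['cy'])/c['fy']*z,z],-1)
    W=P@Rm(c['orientation']).T+np.array(c['origin']); W[z==0]=np.nan
    return W
def shot(n,fn):
    c=viewer.camera(n); cv2.imwrite('pics/'+fn,c['frame']); np.save('pics/%s.npy'%fn,cloud(c)); return c,cloud(c)
E
python3 - <<'E'
from h import *
a,A=shot('scene','s1.png'); b,B=shot('top','t1.png')
print({k:a[k] for k in a if k not in('frame','z_map')}); print({k:b[k] for k in b if k not in('frame','z_map')})
cv2.imwrite('pics/both.png',cv2.resize(np.vstack([a['frame'],b['frame']]),(450,600)) )
print(manip.read_state())
E
```

```text
{'fx': 382.75007076862363, 'fy': 382.75007076862363, 'cx': 255.78310542622904, 'cy': 187.42253507024876, 'origin': array([1295.87808753, -344.40426075,  831.44042563]), 'orientation': array([-2.3304971 ,  0.00396501,  1.20100509])}
{'fx': 465.6551614344633, 'fy': 465.6551614344633, 'cx': 255.23415104794842, 'cy': 190.68385357805013, 'origin': array([ 361.5955245 ,  -48.41476654, 1353.21081501]), 'orientation': array([-3.01474350e+00, -1.97095843e-03, -1.58549975e+00])}
{'clock': 0.1, 'joints': array([-1.30762195e+00,  3.00369738e-01,  1.52151636e+00, -4.74331139e-06,
        1.32068082e+00, -6.65917760e-02]), 'qd': array([ 0.00044468, -0.00193056, -0.00166126,  0.00010774,  0.00050743,
       -0.00037957]), 'effort': array([ 7.82167390e-04, -5.32644117e+01, -3.53283548e+01,  7.08883395e-02,
        2.34798691e-02, -9.07089384e-05]), 'eef_pos': array([ 178.04254853, -520.14302705,  204.96930344]), 'eef_rot': array([-3.14062024e+00, -6.02457955e-05,  3.29767302e-01]), 'wrist_force': array([ 0.55319319, -0.25895393,  0.22793538]), 'moment': array([ 0.06747431,  0.06930457, -0.01171998]), 'finger_force': 0.0, 'finger_gap': 94.09733060241854}
```

View pics/t1.png

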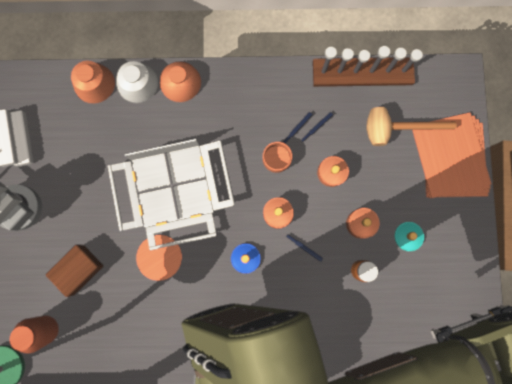

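View pics/s1.png

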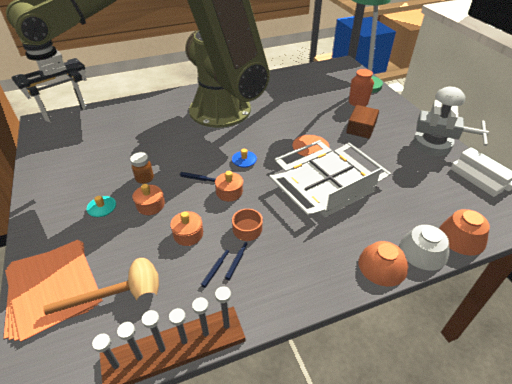

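Top view: copper lidded pots lie at (334,171), (279,212) and (363,222), and an open pot at (277,156). The look-alikes are a blue lid at (246,258) and a turquoise one at (409,237). The tray is at (170,190), the disc at (159,258), and the punches at (297,126), (320,126) and (305,247).

```bash
python3 - <<'E'
import cv2,numpy as np
from h import *
t=cv2.imread('pics/t1.png'); s=cv2.imread('pics/s1.png')
a=cv2.resize(t[125:275,95:255],None,fx=3,fy=3,interpolation=cv2.INTER_CUBIC)
b=cv2.resize(s[125:225,255:400],(480,331),interpolation=cv2.INTER_CUBIC)
c=cv2.resize(t[140:270,225:435],(480,297),interpolation=cv2.INTER_CUBIC)
cv2.imwrite('pics/c1.png',a)
T=np.load('pics/t1.png.npy');S=np.load('pics/s1.png.npy')
print('top');
for n,p in dict(lA=(335,170),lB=(279,212),lC=(364,222),open=(277,146),blue=(245,259),turq=(412,236),disc=(159,262),left=(117,195),right=(228,175),bot=(184,239),backtop=(165,148),cellTL=(152,168),cellBR=(193,203),tl=(188,160),bl=(158,210)).items(): print(n,T[p[1],p[0]].round(1))
# knobs & plates by height clusters in both views
for nm,W,img in(('top',T,t),('scene',S,s)):
    hsv=cv2.cvtColor(img,cv2.COLOR_BGR2HSV)
    for lo,hi in((70,95),(44,52)):
        m=((W[...,2]>lo)&(W[...,2]<hi)&(W[...,0]>150)&(W[...,0]<650)&(W[...,1]>-480)&(W[...,1]<50)).astype(np.uint8)
        n,l,st,ce=cv2.connectedComponentsWithStats(m)
        for i in range(1,n):
            if 8<st[i,4]<3000: print(nm,lo,st[i,4],ce[i].round(0),np.median(W[l==i],0).round(1),W[l==i].min(0).round(0),W[l==i].max(0).round(0))
E
```

```text
top
lA [ 577.7 -274.5   84.6]
lB [ 463.5 -117.2   87.2]
lC [ 433.3 -349.3   80.5]
open [ 6.668e+02 -1.201e+02 -2.000e-01]
blue [337.4 -22.2  46.4]
turq [ 394.  -488.4   50.9]
disc [331.7 225.    3.8]
left [526.7 349.6   4. ]
right [574.   23.2  48.1]
bot [395.3 148.6  38.4]
backtop [647.3 196.3  80.9]
cellTL [599.5 241.8  35.3]
cellBR [497.6 124.8  28.6]
tl [622.7 139.6  28.4]
bl [478.6 223.7  32.5]
top 70 66 [335. 169.] [ 581.7 -275.4   81.6] [ 571. -288.   72.] [ 593. -265.   90.]
top 70 61 [279. 211.] [ 466.6 -117.2   81.7] [ 456. -129.   72.] [ 478. -106.   88.]
top 70 67 [367. 222.] [ 433.4 -356.3   81.7] [ 422. -369.   71.] [ 444. -346.   90.]
top 70 320 [367. 271.] [ 301.3 -351.4   85.9] [ 275. -378.   71.] [ 325. -325.   93.]
top 44 19 [221. 153.] [638.   42.4  49.5] [626.  37.  45.] [649.  46.  52.]
top 44 27 [290. 157.] [ 620.5 -153.9   46.4] [ 595. -158.   44.] [ 650. -142.   50.]
top 44 9 [264. 157.] [624.4 -79.8  45.9] [613. -83.  44.] [634. -77.  48.]
top 44 13 [224. 160.] [617.2  34.1  49.4] [611.  31.  47.] [626.  40.  51.]
top 44 332 [333. 170.] [ 584.3 -276.9   49.6
[... 1078 characters left out ...]
.  44.] [353. -13.  51.]
scene 44 45 [142. 171.] [ 328.9 -354.2   47.7] [ 310. -381.   44.] [ 336. -325.   52.]
scene 44 247 [229. 183.] [ 482.7 -123.4   49.5] [ 428. -158.   45.] [514. -75.  52.]
scene 44 153 [284. 190.] [565.5  24.9  49.2] [489.   5.  44.] [650.  44.  52.]
scene 44 264 [147. 196.] [ 452.3 -354.2   49.7] [ 397. -399.   44.] [ 481. -315.   52.]
scene 44 9 [243. 209.] [ 593.3 -113.5   44.9] [ 591. -123.   44.] [ 598. -104.   47.]
scene 44 9 [253. 210.] [606.4 -88.9  45.3] [598. -98.  44.] [612. -82.  46.]
scene 44 336 [186. 225.] [ 602.  -280.4   49.5] [ 544. -318.   44.] [ 630. -236.   52.]
scene 44 9 [235. 214.] [ 602.4 -140.9   45.6] [ 592. -150.   44.] [ 612. -129.   47.]
```

View pics/c1.png

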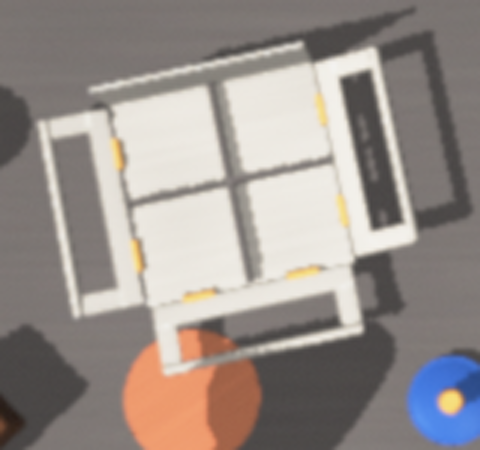

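Crop: the back board is on the +x side (crop 90,90 to 303,45), the flaps are on the other three sides, and the right flap is already partly raised. The front flap overhangs the disc. Next I fit the tray pose.

```bash
cat > fit.py <<'E'
from h import *
from scipy.optimize import minimize
t=cv2.imread('pics/t1.png'); s=cv2.imread('pics/s1.png')
Ps=[]
for img,f in((t,'t1'),(s,'s1')):
    W=np.load('pics/%s.png.npy'%f); sat=cv2.cvtColor(img,cv2.COLOR_BGR2HSV)[...,1]
    m=(W[...,0]>350)&(W[...,0]<720)&(W[...,1]>-30)&(W[...,1]<370)&(W[...,2]>16)&(W[...,2]<115)&(sat<90)
    P=W[m]; Ps.append(P)
    b=P[(P[:,2]>60)]; b=b[(b[:,0]>590)]
    (vx,vy,x0,y0)=cv2.fitLine(b[:,:2].astype(np.float32),cv2.DIST_HUBER,0,.01,.01).ravel()
    print(f,len(P),'board',len(b),'yaw',np.arctan2(-vx,vy) if vy>0 else np.arctan2(vx,-vy),b.mean(0),b.min(0),b.max(0))
    fl=P[(P[:,2]>25)&(P[:,2]<36)]; print('floor z',np.median(fl[:,2]))
    h=cv2.minAreaRect(fl[:,:2].astype(np.float32)); print(h)
    # tray frame
    psi=np.arctan2(-vx,vy) if vy>0 else np.arctan2(vx,-vy)
    e=np.array([np.cos(psi),np.sin(psi)]); n=np.array([-e[1],e[0]])
    bx=np.median(b[:,:2]@e); by=b[:,:2]@n; q=np.percentile(by,[1,99]); print('board x',bx,'y',q,q.mean())
    C=e*(bx-102)+n*q.mean(); print('centre',C)
    X=(P[:,:2]-C)@e; Y=(P[:,:2]-C)@n
    for nm,u,w in(('front',-X,Y),('left',Y,X),('right',-Y,X)):
        k=(u>100)&(u<180)&(abs(w)<105)
        print(nm,[(a,int(((u>a)&(u<a+6)&k).sum()),np.round(np.median(P[(u>a)&(u<a+6)&k][:,2]) if ((u>a)&(u<a+6)&k).any() else 0,1)) for a in range(100,172,6)], 'w',np.percentile(w[k&(u>115)],[1,99]).round(1))
E
python3 fit.py
```

```text
t1 7838 board 343 yaw 0.20545872 [645.96887854 205.67500978  84.27950327] [624.62120386 108.65921132  60.00490925] [669.00221983 303.39413464 103.47920015]
floor z 30.700645579634738
((512.276123046875, 198.45643615722656), (265.9814758300781, 292.5497741699219), 11.874457359313965)
board x 674.0005571282567 y [-28.21327011 166.8815223 ] 69.3341260916973
centre [545.8246598  184.57326582]
front [(100, 141, np.float64(34.2)), (106, 138, np.float64(34.3)), (112, 144, np.float64(34.7)), (118, 43, np.float64(34.2)), (124, 28, np.float64(34.8)), (130, 29, np.float64(35.9)), (136, 27, np.float64(36.0)), (142, 27, np.float64(34.8)), (148, 38, np.float64(35.7)), (154, 144, np.float64(38.8)), (160, 78, np.float64(37.9)), (166, 0, np.int64(0))] w [-93.6  94.5]
left [(100, 101, np.float64(34.2)), (106, 134, np.float64(35.4)), (112, 148, np.float64(35.2)), (118, 104, np.float64(36.0)), (124, 28, np.float64(36.8)), (130, 30, np.float64(37.3)), (136, 27, np.float64(38.3)), (142, 29, np.float64(38.5)), (148, 27, np.float64(38.1)), (154, 106, np.float64(40.7)), (160, 131, np.float64(42.8)), (166, 16
[... 1198 characters left out ...]
 (106, 59, np.float64(34.3)), (112, 64, np.float64(34.6)), (118, 48, np.float64(35.1)), (124, 21, np.float64(34.6)), (130, 16, np.float64(35.6)), (136, 15, np.float64(36.0)), (142, 18, np.float64(37.0)), (148, 20, np.float64(39.2)), (154, 73, np.float64(40.0)), (160, 81, np.float64(41.5)), (166, 7, np.float64(39.2))] w [-93.8  95.3]
right [(100, 73, np.float64(34.7)), (106, 73, np.float64(36.1)), (112, 77, np.float64(37.5)), (118, 70, np.float64(38.5)), (124, 21, np.float64(40.4)), (130, 16, np.float64(41.6)), (136, 18, np.float64(43.4)), (142, 17, np.float64(44.9)), (148, 16, np.float64(46.2)), (154, 71, np.float64(50.5)), (160, 126, np.float64(48.8)), (166, 0, np.int64(0))] w [-92.7  95.7]
```

```bash
cat > go.py <<'E'
import sys
from h import *
# usage: go.py x y z yaw [x y z yaw ...] : shifts (m) and turn from the current pose
s=manip.read_state(); p=np.array(s['eef_pos']); M=Rm(s['eef_rot']); yaw=s['eef_rot'][2]
print('t',round(s['clock'],2),'tcp',p.round(1),np.round(s['eef_rot'],3),'gap',round(s['finger_gap'],1),'F',s['wrist_force'].round(1),'ff',round(s['finger_force'],1))
a=np.array(sys.argv[1:],float).reshape(-1,4)
for r in a:
    d=(r[:3]-p)@M/1000; t=-((r[3]-yaw+np.pi)%(2*np.pi)-np.pi)
    print([round(float(v),4) for v in d]+[round(float(t),4)])
E
cat > arc.py <<'E'
import sys
from h import *
# swing points: hinge (x,y), outward dir angle, a0, TCP below rim dz
hx,hy,ang,a0,dz,yaw=map(float,sys.argv[1:7]); n=int(sys.argv[7]); a1=float(sys.argv[8])
s=manip.read_state(); p=np.array(s['eef_pos']); M=Rm(s['eef_rot'])
o=np.array([np.cos(ang),np.sin(ang)])
for a in np.linspace(a0,a1,n+1)[1:]:
    w=np.r_[np.array([hx,hy])+o*62*np.cos(a), 32+62*np.sin(a)+dz]
    print([round(float(v),4) for v in (w-p)@M/1000]+[round(-(yaw-s['eef_rot'][2]),3)])
E
python3 go.py 583.7 27.8 150 0.205
```

```text
t 0.1 tcp [ 178.  -520.1  205. ] [-3.141 -0.     0.33 ] gap 94.1 F [ 0.6 -0.3  0.2] ff 0.0
[0.5612, -0.387, 0.0554, 0.1248]
```

>>> move_arm:
  moves:
    - [0.2,-0.13,0,0.05]
    - [0.561,-0.387,0.055,0.125]
    - [0.561,-0.387,0.055,0.125]
    - [0.561,-0.387,0.055,0.125]
    - [0.561,-0.387,0.055,0.125]
    - [0.561,-0.387,0.055,0.125]
    - [0.561,-0.387,0.055,0.125]
    - [0.561,-0.387,0.055,0.125]
    - [0.561,-0.387,0.055,0.125]
    - [0.561,-0.387,0.055,0.125]
    - [0.561,-0.387,0.055,0.125]
    - [0.561,-0.387,0.055,0.125]
  jaw: 0.032
  squeeze: 15

```text
clock: 1.3
eef_pos: [534.7, -37.9, 157.4]
eef_rot: [-3.142, 0.0, 0.205]
wrist_force: [1.2, -0.9, 0.4]
finger_gap: 31.9
finger_force: 0.0
```

>>> move_arm:
  moves:
    - [0,0,0,0]
    - [0,0,0,0]

```text
clock: 1.5
eef_pos: [533.8, -39.2, 157.1]
eef_rot: [-3.141, 0.001, 0.207]
wrist_force: [0.3, -0.5, 0.5]
finger_gap: 32.1
finger_force: 0.0
```

```bash
python3 go.py 583.7 27.8 150 0.205; python3 - <<'E'
from h import *
c,W=shot('wrist','w1.png'); print(c['origin'],c['orientation'],c['fx'])
E
```

```text
t 1.5 tcp [533.8 -39.2 157.1] [-3.141e+00  1.000e-03  2.070e-01] gap 32.1 F [ 0.3 -0.5  0.5] ff 0.0
[0.0626, -0.0553, 0.007, 0.0017]
[605.20902985 -25.40999513 337.07220557] [ 2.88803665e+00  4.37306466e-04 -1.36320268e+00] 284.0386499862923
```

View pics/w1.png

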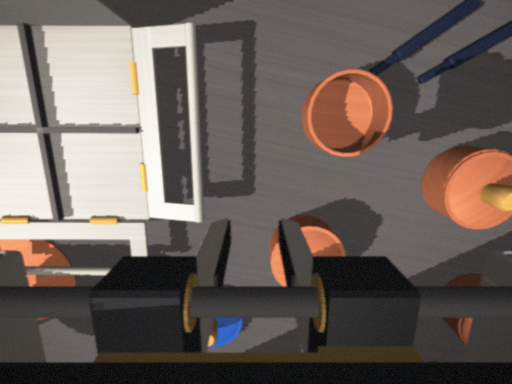

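Wrist view: the right flap's rim bar runs at column ~195, rows 25–220, and the open pot is at (347,112). I measure the rim here as the second view.

```bash
cat > rim.py <<'E'
from h import *
W=np.load('pics/w1.png.npy')
for r in (35,60,90,120,150,180,210):
    row=W[r,120:215]; k=np.nanargmax(np.where(row[:,2]<80,row[:,2],-1))
    print(r,[tuple(W[r,c].round(0)) for c in (150,158,165,)], 'rimmax',k+120,row[k].round(1), 'edge', [W[r,c].round(0).tolist() for c in(186,190,194,198,202)])
E
python3 rim.py
```

```text
35 [(np.float64(661.0), np.float64(87.0), np.float64(41.0)), (np.float64(662.0), np.float64(79.0), np.float64(43.0)), (np.float64(663.0), np.float64(72.0), np.float64(44.0))] rimmax 189 [665.7  47.5  53.2] edge [[666.0, 51.0, 51.0], [666.0, 47.0, 53.0], [667.0, 44.0, 50.0], [679.0, 51.0, 2.0], [680.0, 48.0, -0.0]]
60 [(np.float64(639.0), np.float64(84.0), np.float64(40.0)), (np.float64(646.0), np.float64(90.0), np.float64(1.0)), (np.float64(647.0), np.float64(83.0), np.float64(2.0))] rimmax 192 [645.8  41.9  52.5] edge [[652.0, 60.0, 1.0], [645.0, 44.0, 52.0], [646.0, 40.0, 51.0], [655.0, 48.0, 0.0], [656.0, 44.0, -1.0]]
90 [(np.float64(612.0), np.float64(82.0), np.float64(38.0)), (np.float64(615.0), np.float64(87.0), np.float64(1.0)), (np.float64(616.0), np.float64(79.0), np.float64(0.0))] rimmax 189 [619.3  40.5  53.3] edge [[621.0, 56.0, -0.0], [620.0, 40.0, 50.0], [620.0, 36.0, 52.0], [621.0, 33.0, 48.0], [625.0, 39.0, 1.0]]
120 [(np.float64(583.0), np.float64(79.0), np.float64(38.0)), (np.float64(585.0), np.float64(71.0), np.float64(38.0)), (np.float64(584.0), np.float64(75.0), 
[... 406 characters left out ...]
.0], [565.0, 27.0, 53.0], [565.0, 24.0, 51.0], [559.0, 28.0, 1.0]]
180 [(np.float64(520.0), np.float64(72.0), np.float64(36.0)), (np.float64(523.0), np.float64(63.0), np.float64(38.0)), (np.float64(514.0), np.float64(66.0), np.float64(-0.0))] rimmax 197 [535.   19.7  52.6] edge [[519.0, 41.0, 0.0], [520.0, 36.0, 0.0], [534.0, 23.0, 51.0], [535.0, 19.0, 52.0], [535.0, 15.0, 47.0]]
210 [(np.float64(486.0), np.float64(68.0), np.float64(35.0)), (np.float64(489.0), np.float64(59.0), np.float64(38.0)), (np.float64(491.0), np.float64(51.0), np.float64(40.0))] rimmax 200 [504.   11.5  52.9] edge [[499.0, 27.0, 46.0], [500.0, 23.0, 48.0], [501.0, 18.0, 49.0], [503.0, 14.0, 52.0], [504.0, 10.0, 52.0]]
```

```bash
python3 go.py 583.7 28.5 100 0.205 583.7 28.5 32 0.205
```

```text
t 1.55 tcp [533.5 -40.1 157.4] [-3.141e+00  1.000e-03  2.050e-01] gap 32.0 F [-0.3 -0.1  0.3] ff 0.0
[0.0631, -0.0569, 0.0573, 0.0002]
[0.0632, -0.0569, 0.1253, 0.0002]
```

>>> move_arm:
  moves:
    - [0.063,-0.057,0.057,0]
    - [0.063,-0.057,0.057,0]
    - [0.063,-0.057,0.057,0]
    - [0.063,-0.057,0.085,0]
    - [0.063,-0.057,0.115,0]
    - [0.063,-0.057,0.125,0]
    - [0.063,-0.057,0.125,0]
    - [0.063,-0.057,0.125,0]

```text
clock: 2.35
eef_pos: [584.7, 28.0, 34.4]
eef_rot: [3.141, -0.002, 0.204]
wrist_force: [-0.1, 0.2, 1.0]
finger_gap: 31.7
finger_force: 0.0
```

>>> move_arm:
  moves:
    - [0,0,0,0]
    - [0,0,0,0]
    - [0,0,0,0]
    - [0,0,0,0]
    - [0,0,0,0]
  jaw: 0.0

```text
clock: 2.85
eef_pos: [583.8, 31.3, 32.7]
eef_rot: [-3.138, -0.0, 0.205]
wrist_force: [0.5, 17.6, -3.2]
finger_gap: 9.3
finger_force: 15.0
```

```bash
python3 arc.py 571.4 87.1 -1.366 0.23 -14 0.205 11 1.62
```

```text
[-0.0008, 0.0009, -0.0069, np.float64(0.0)]
[-0.0007, -0.0023, -0.0141, np.float64(0.0)]
[-0.0007, -0.0064, -0.0208, np.float64(0.0)]
[-0.0007, -0.0113, -0.0269, np.float64(0.0)]
[-0.0007, -0.0169, -0.0323, np.float64(0.0)]
[-0.0007, -0.0231, -0.037, np.float64(0.0)]
[-0.0007, -0.03, -0.0409, np.float64(0.0)]
[-0.0007, -0.0372, -0.0438, np.float64(0.0)]
[-0.0007, -0.0448, -0.0459, np.float64(0.0)]
[-0.0007, -0.0525, -0.0469, np.float64(0.0)]
[-0.0007, -0.0603, -0.047, np.float64(0.0)]
```

>>> move_arm:
  moves:
    - [0,-0.004,-0.007,0]
    - [0,-0.0075,-0.014,0]
    - [0,-0.0115,-0.021,0]
    - [0,-0.0165,-0.027,0]
    - [0,-0.022,-0.032,0]
    - [0,-0.0285,-0.037,0]
    - [0,-0.035,-0.041,0]
    - [0,-0.0425,-0.044,0]
    - [0,-0.05,-0.046,0]
    - [0,-0.0575,-0.047,0]
    - [0,-0.065,-0.047,0]
    - [0,-0.067,-0.047,0]

```text
clock: 4.05
eef_pos: [571.7, 92.0, 81.5]
eef_rot: [3.136, -0.003, 0.205]
wrist_force: [6.1, -28.9, 5.6]
finger_gap: 10.9
finger_force: 15.0
```

```bash
python3 go.py 571.4 90 80 0.205;python3 - <<'E'
from h import *
c,W=shot('top','t2.png')
cv2.imwrite('pics/t2c.png',cv2.resize(c['frame'][125:285,95:295],None,fx=2.5,fy=2.5))
E
```

```text
t 4.05 tcp [571.7  92.   81.5] [ 3.136e+00 -3.000e-03  2.050e-01] gap 10.9 F [  6.1 -28.9   5.6] ff 15.0
[-0.0007, 0.0019, 0.0015, 0.0001]
```

View pics/t2c.png

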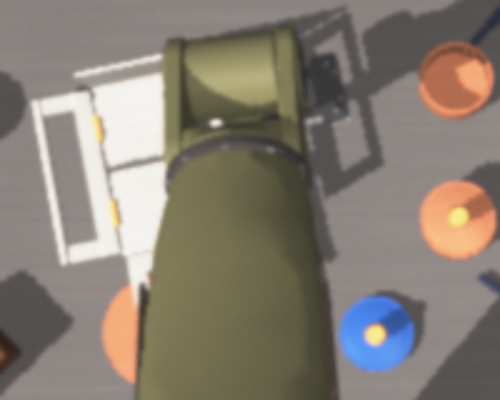

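The arm hides the flap, but the reaction force shows it has reached its stop. I release it and go on to the front flap.

>>> move_arm:
  moves:
    - [0,0.004,0,0]
    - [0,0.004,0,0]
    - [0,0.004,0,0]
    - [0,0.004,-0.02,0]
    - [0,0.004,-0.06,0]
    - [0,0.004,-0.08,0]
    - [0,0.004,-0.08,0]
  jaw: 0.032

```text
clock: 4.8
eef_pos: [572.2, 91.1, 162.8]
eef_rot: [3.141, -0.005, 0.205]
wrist_force: [0.7, -0.4, -0.9]
finger_gap: 32.0
finger_force: 0.0
```

```bash
python3 go.py 392.4 155 150 1.776; python3 - <<'E'
from h import *
c,W=shot('wrist','w2.png')
E
```

```text
t 4.8 tcp [572.2  91.1 162.8] [ 3.141 -0.005  0.205] gap 32.0 F [ 0.7 -0.4 -0.9] ff 0.0
[-0.1631, -0.0992, 0.012, -1.5708]
```

View pics/w2.png

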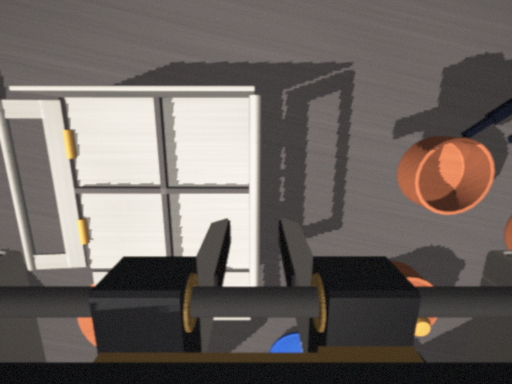

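The right flap stands upright, seen edge-on at column 255, and the divider cross is at (165,187). I use the cross as a check on the tray centre.

```bash
python3 - <<'E'
from h import *
W=np.load('pics/w2.png.npy')
for r in(183,187,190):
    print([W[r,c].round(0).tolist() for c in (160,165,170)])
for r in (110,140,170,200,230): print([W[r,c].round(0).tolist() for c in (252,255,258)], [W[r,c].round(0).tolist() for c in (6,10,14,18)])
E
```

```text
[[559.0, 192.0, 41.0], [560.0, 186.0, 41.0], [558.0, 184.0, 31.0]]
[[553.0, 192.0, 37.0], [555.0, 186.0, 42.0], [555.0, 181.0, 37.0]]
[[551.0, 191.0, 41.0], [552.0, 185.0, 41.0], [553.0, 180.0, 41.0]]
[[652.0, 108.0, 99.0], [652.0, 106.0, 99.0], [652.0, 103.0, 99.0]] [[602.0, 356.0, 40.0], [603.0, 352.0, 40.0], [604.0, 348.0, 40.0], [605.0, 344.0, 40.0]]
[[nan, nan, nan], [628.0, 101.0, 99.0], [629.0, 98.0, 99.0]] [[572.0, 354.0, 43.0], [572.0, 353.0, 39.0], [564.0, 379.0, 2.0], [564.0, 376.0, -1.0]]
[[603.0, 98.0, 99.0], [603.0, 96.0, 101.0], [604.0, 93.0, 99.0]] [[525.0, 388.0, 1.0], [541.0, 348.0, 45.0], [541.0, 346.0, 43.0], [540.0, 346.0, 38.0]]
[[576.0, 93.0, 99.0], [577.0, 90.0, 100.0], [577.0, 87.0, 98.0]] [[487.0, 388.0, 2.0], [487.0, 384.0, 0.0], [508.0, 344.0, 45.0], [508.0, 342.0, 42.0]]
[[548.0, 87.0, 99.0], [549.0, 84.0, 100.0], [549.0, 81.0, 98.0]] [[446.0, 388.0, 2.0], [446.0, 385.0, 0.0], [447.0, 380.0, -0.0], [448.0, 375.0, -0.0]]
```

>>> move_arm:
  moves:
    - [-0.163,-0.099,0,-0.14]
    - [-0.163,-0.099,0,-0.28]
    - [-0.163,-0.099,0,-0.42]
    - [-0.163,-0.099,0,-0.56]
    - [-0.163,-0.099,0,-0.7]
    - [-0.163,-0.099,0,-0.84]
    - [-0.163,-0.099,0,-0.98]
    - [-0.163,-0.099,0,-1.12]
    - [-0.163,-0.099,0,-1.26]
    - [-0.163,-0.099,0,-1.4]
    - [-0.163,-0.099,0.012,-1.54]
    - [-0.163,-0.099,0.012,-1.571]

```text
clock: 6.05
eef_pos: [390.2, 154.1, 145.3]
eef_rot: [-3.137, 0.0, 1.781]
wrist_force: [-0.1, 0.6, -0.1]
finger_gap: 32.2
finger_force: 0.0
```

>>> move_arm:
  moves:
    - [0,0,0,0]
    - [0,0,0,0]

```text
clock: 6.25
eef_pos: [391.1, 154.2, 147.1]
eef_rot: [-3.14, 0.0, 1.775]
wrist_force: [-0.5, -0.0, 0.2]
finger_gap: 31.7
finger_force: 0.0
```

```bash
python3 go.py 392.4 155 150 1.776; python3 - <<'E'
from h import *
c,W=shot('wrist','w3.png')
E
```

```text
t 6.25 tcp [391.1 154.2 147.1] [-3.14   0.     1.775] gap 31.7 F [-0.5 -0.   0.2] ff 0.0
[0.0005, 0.0014, -0.0029, -0.0014]
```

View pics/w3.png

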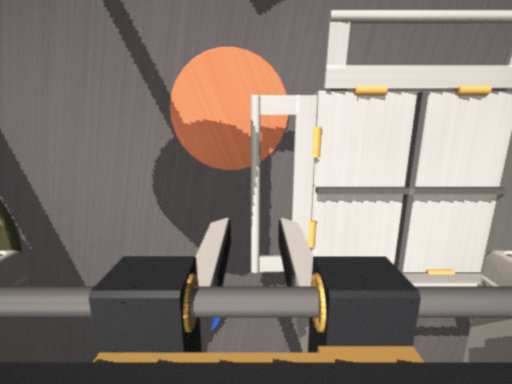

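The front rim is at column 255, rows 95–272, directly under the finger midline. The left rim is at row 15, and the disc at (230,108) is clear of the fingers.

```bash
python3 - <<'E'
from h import *
W=np.load('pics/w3.png.npy')
for r in (110,140,170,200,230,260): print(r,[W[r,c].round(0).tolist() for c in (250,253,256,259)])
for c in (360,390,420,450,480): print(c,[W[r,c].round(0).tolist() for r in (12,15,18)])
for r in(187,190,193): print([W[r,c].round(0).tolist() for c in (408,411,414)])
E
python3 go.py 393 155 18 1.776
```

```text
110 [[370.0, 234.0, 5.0], [374.0, 233.0, 39.0], [377.0, 234.0, 40.0], [379.0, 235.0, 39.0]]
140 [[376.0, 202.0, 4.0], [379.0, 205.0, 39.0], [382.0, 206.0, 41.0], [385.0, 206.0, 38.0]]
170 [[383.0, 168.0, 1.0], [386.0, 175.0, 38.0], [389.0, 176.0, 39.0], [392.0, 177.0, 38.0]]
200 [[391.0, 133.0, 0.0], [392.0, 144.0, 40.0], [395.0, 145.0, 39.0], [398.0, 145.0, 37.0]]
230 [[398.0, 95.0, 1.0], [399.0, 111.0, 39.0], [402.0, 112.0, 39.0], [405.0, 112.0, 37.0]]
260 [[406.0, 56.0, 2.0], [406.0, 76.0, 39.0], [409.0, 77.0, 40.0], [413.0, 77.0, 38.0]]
360 [[449.0, 333.0, 45.0], [450.0, 331.0, 45.0], [451.0, 330.0, 43.0]]
390 [[475.0, 339.0, 44.0], [476.0, 337.0, 45.0], [477.0, 335.0, 43.0]]
420 [[502.0, 345.0, 43.0], [502.0, 342.0, 46.0], [503.0, 340.0, 44.0]]
450 [[527.0, 350.0, 44.0], [528.0, 347.0, 45.0], [529.0, 346.0, 44.0]]
480 [[553.0, 355.0, 44.0], [554.0, 353.0, 44.0], [555.0, 351.0, 44.0]]
[[547.0, 191.0, 39.0], [549.0, 192.0, 41.0], [553.0, 192.0, 39.0]]
[[547.0, 188.0, 41.0], [550.0, 189.0, 41.0], [554.0, 189.0, 40.0]]
[[548.0, 185.0, 42.0], [551.0, 186.0, 42.0], [555.0, 186.0, 40.0]]
t 6.3 tcp [391.3 154.3 147.3] [-3.141 -0.     1.775] gap 31.8 F [ 0.7 -0.7 -0.3] ff 0.0
[0.0004, 0.002, 0.1293, -0.0014]
```

>>> move_arm:
  moves:
    - [0,0.002,0.04,0]
    - [0,0.002,0.08,0]
    - [0,0.002,0.11,0]
    - [0,0.002,0.126,0]
    - [0,0.002,0.126,0]
    - [0,0.002,0.126,0]

```text
clock: 6.9
eef_pos: [393.6, 154.7, 22.2]
eef_rot: [3.142, -0.0, 1.775]
wrist_force: [-0.5, -0.3, 0.2]
finger_gap: 31.8
finger_force: 0.0
```

>>> move_arm:
  moves:
    - [0,0,0,0]
    - [0,0,0,0]
    - [0,0,0,0]
    - [0,0,0,0]
    - [0,0,0,0]
  jaw: 0.0

```text
clock: 7.4
eef_pos: [392.0, 154.4, 21.5]
eef_rot: [-3.138, 0.0, 1.776]
wrist_force: [-7.4, -1.3, 1.6]
finger_gap: 9.3
finger_force: 15.0
```

```bash
python3 go.py 393 155 21 1.776
```

```text
t 7.4 tcp [392.  154.4  21.5] [-3.138  0.     1.776] gap 9.3 F [-7.4 -1.3  1.6] ff 15.0
[0.0004, 0.0011, 0.0005, -0.0002]
```

>>> move_arm:
  moves:
    - [0,0,-0.008,0]
    - [0,0.002,-0.016,0]
    - [0,0.005,-0.0235,0]
    - [0,0.009,-0.0305,0]
    - [0,0.0135,-0.037,0]
    - [0,0.019,-0.043,0]
    - [0,0.025,-0.048,0]
    - [0,0.032,-0.052,0]
    - [0,0.0395,-0.0555,0]
    - [0,0.047,-0.058,0]
    - [0,0.055,-0.059,0]
    - [0,0.0635,-0.0595,0]

```text
clock: 8.6
eef_pos: [454.8, 167.3, 81.9]
eef_rot: [-3.139, 0.0, 1.776]
wrist_force: [-29.2, -8.1, 22.3]
finger_gap: 13.3
finger_force: 15.1
```

>>> move_arm:
  moves:
    - [0,0.001,0,0]
    - [0,0.002,0,0]

```text
clock: 8.8
eef_pos: [454.7, 167.3, 81.3]
eef_rot: [-3.133, 0.0, 1.776]
wrist_force: [-29.4, -6.8, 21.4]
finger_gap: 12.7
finger_force: 15.0
```

>>> move_arm:
  moves:
    - [0,-0.004,0,0]
    - [0,-0.005,0,0]
    - [0,-0.005,0,0]
    - [0,-0.005,-0.02,0]
    - [0,-0.005,-0.06,0]
    - [0,-0.005,-0.08,0]
    - [0,-0.005,-0.08,0]
  jaw: 0.032

```text
clock: 9.5
eef_pos: [454.2, 167.4, 164.1]
eef_rot: [3.136, -0.0, 1.776]
wrist_force: [1.5, 0.7, 0.5]
finger_gap: 32.1
finger_force: 0.0
```

```bash
python3 go.py 518 345.3 150 0.205
```

```text
t 9.5 tcp [454.2 167.4 164.1] [ 3.136 -0.     1.776] gap 32.1 F [1.5 0.7 0.5] ff 0.0
[0.1612, 0.0986, 0.0147, 1.5708]
```

>>> move_arm:
  moves:
    - [0.161,0.0985,0,0.14]
    - [0.161,0.0985,0,0.28]
    - [0.161,0.0985,0,0.42]
    - [0.161,0.0985,0,0.56]
    - [0.161,0.0985,0,0.7]
    - [0.161,0.0985,0,0.84]
    - [0.161,0.0985,0,0.98]
    - [0.161,0.0985,0,1.12]
    - [0.161,0.0985,0,1.26]
    - [0.161,0.0985,0,1.4]
    - [0.161,0.0985,0.015,1.54]
    - [0.161,0.0985,0.015,1.571]

```text
clock: 10.7
eef_pos: [515.7, 344.2, 143.1]
eef_rot: [3.14, 0.003, 0.2]
wrist_force: [-0.0, 0.2, 0.0]
finger_gap: 31.4
finger_force: 0.0
```

>>> move_arm:
  moves:
    - [0,0,0,0]
    - [0,0,0,0]

```text
clock: 10.9
eef_pos: [516.4, 344.6, 145.6]
eef_rot: [3.141, 0.0, 0.206]
wrist_force: [0.7, -0.5, 0.2]
finger_gap: 32.0
finger_force: 0.0
```

```bash
python3 go.py 518 345.3 25 0.205; python3 - <<'E'
from h import *
c,W=shot('wrist','w4.png')
for r in (60,90,120,150,180): print(r,[(c_,W[r,c_].round(0).tolist()) for c_ in range(244,268,3)])
E
```

```text
t 10.9 tcp [516.4 344.6 145.6] [3.141 0.    0.206] gap 32.0 F [ 0.7 -0.5  0.2] ff 0.0
[0.0018, -0.0003, 0.1206, 0.0011]
60 [(244, [646.0, 382.0, -1.0]), (247, [646.0, 378.0, 2.0]), (250, [647.0, 375.0, 1.0]), (253, [648.0, 372.0, 1.0]), (256, [648.0, 369.0, 0.0]), (259, [649.0, 366.0, 2.0]), (262, [650.0, 363.0, 0.0]), (265, [650.0, 360.0, 1.0])]
90 [(244, [616.0, 376.0, 1.0]), (247, [617.0, 373.0, 0.0]), (250, [618.0, 369.0, -1.0]), (253, [618.0, 366.0, 2.0]), (256, [619.0, 363.0, 1.0]), (259, [620.0, 360.0, 1.0]), (262, [620.0, 357.0, 1.0]), (265, [621.0, 353.0, 0.0])]
120 [(244, [586.0, 370.0, 0.0]), (247, [586.0, 366.0, 2.0]), (250, [587.0, 362.0, 44.0]), (253, [588.0, 360.0, 44.0]), (256, [588.0, 357.0, 45.0]), (259, [589.0, 353.0, 0.0]), (262, [590.0, 350.0, -0.0]), (265, [590.0, 347.0, 2.0])]
150 [(244, [553.0, 363.0, -0.0]), (247, [554.0, 360.0, 1.0]), (250, [559.0, 357.0, 42.0]), (253, [560.0, 354.0, 45.0]), (256, [560.0, 351.0, 42.0]), (259, [557.0, 346.0, 2.0]), (262, [557.0, 343.0, -0.0]), (265, [558.0, 340.0, 1.0])]
180 [(244, [519.0, 356.0, -0.0]), (247, [520.0, 353.0, 2.0]), (250, [529.0, 350.0, 43.0]), (253, [530.0, 348.0, 46.0]), (256, [530.0, 344.0, 42.0]), (259, [523.0, 339.0, 0.0]), (262, [524.0, 336.0, 2.0]), (265, [524.0, 332.0, 1.0])]
```

View pics/w4.png

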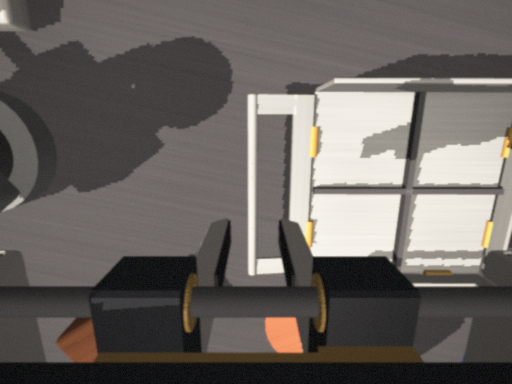

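The left rim is at column 253, rows 95–275, directly under the fingers.

>>> move_arm:
  moves:
    - [0,0,0.04,0]
    - [0,0,0.08,0]
    - [0,0,0.105,0]
    - [0,0,0.12,0]
    - [0,0,0.12,0]
    - [0,0,0.12,0]

```text
clock: 11.55
eef_pos: [516.9, 345.0, 27.4]
eef_rot: [-3.141, -0.001, 0.205]
wrist_force: [0.5, 0.4, 0.3]
finger_gap: 31.8
finger_force: 0.0
```

>>> move_arm:
  moves:
    - [0,0,0,0]
    - [0,0,0,0]
    - [0,0,0,0]
    - [0,0,0,0]
    - [0,0,0,0]
  jaw: 0.0

```text
clock: 12.05
eef_pos: [516.4, 346.4, 27.3]
eef_rot: [-3.139, -0.002, 0.205]
wrist_force: [-3.0, 10.4, 0.1]
finger_gap: 9.6
finger_force: 15.0
```

>>> move_arm:
  moves:
    - [0,0,-0.0075,0]
    - [0,0.002,-0.015,0]
    - [0,0.005,-0.022,0]
    - [0,0.009,-0.0285,0]
    - [0,0.014,-0.0345,0]
    - [0,0.0195,-0.04,0]
    - [0,0.026,-0.0445,0]
    - [0,0.0325,-0.0485,0]
    - [0,0.0395,-0.0515,0]
    - [0,0.047,-0.0535,0]
    - [0,0.055,-0.0545,0]
    - [0,0.0625,-0.0545,0]

```text
clock: 13.25
eef_pos: [529.5, 284.9, 82.6]
eef_rot: [-3.138, -0.003, 0.205]
wrist_force: [-6.5, 28.7, 5.7]
finger_gap: 11.3
finger_force: 15.0
```

>>> move_arm:
  moves:
    - [0,0.001,0,0]
    - [0,0.002,0,0]

```text
clock: 13.45
eef_pos: [529.3, 285.6, 82.6]
eef_rot: [-3.134, -0.004, 0.205]
wrist_force: [-5.6, 29.4, 4.4]
finger_gap: 9.7
finger_force: 15.0
```

>>> move_arm:
  moves:
    - [0,-0.004,0,0]
    - [0,-0.005,0,0]
    - [0,-0.005,0,0]
    - [0,-0.005,-0.02,0]
    - [0,-0.005,-0.06,0]
    - [0,-0.005,-0.1,0]
    - [0,-0.005,-0.1,0]
  jaw: 0.032

```text
clock: 14.15
eef_pos: [530.4, 286.8, 186.5]
eef_rot: [-3.14, -0.008, 0.204]
wrist_force: [0.1, 0.9, -0.4]
finger_gap: 31.7
finger_force: 0.0
```

```bash
python3 - <<'E'
from h import *
c,W=shot('scene','s2.png')
cv2.imwrite('pics/s2c.png',cv2.resize(c['frame'][90:250,100:400],None,fx=2.5,fy=2.5))
E
python3 go.py 464 -117.5 200 0.205 
```

```text
t 14.2 tcp [529.5 286.4 183.3] [-3.141 -0.005  0.204] gap 31.9 F [-0.5 -0.3 -0.1] ff 0.0
[-0.146, 0.3822, -0.0177, -0.0006]
```

View pics/s2c.png

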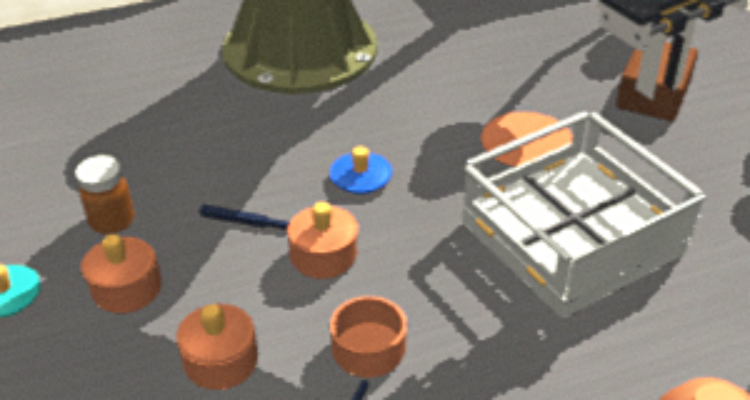

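The box now stands open, with all three flaps upright. Copper lidded pots show at crop (322,240), (120,272) and (217,343). The blue (360,172) and turquoise (5,290) lids are decoys. I re-check the knob positions and flap heights before reaching.

```bash
cat > knobs.py <<'E'
from h import *
import sys
def knobs(cam='scene',fn='x.png'):
    c,W=shot(cam,fn); return rep(W)
def rep(W):
    m=((W[...,2]>70)&(W[...,2]<95)&(W[...,0]>350)&(W[...,0]<700)&(W[...,1]>-480)&(W[...,1]<60)).astype(np.uint8)
    n,l,st,ce=cv2.connectedComponentsWithStats(m)
    for i in range(1,n):
        if 25<st[i,4]<200: print('knob',st[i,4],((W[l==i].min(0)+W[l==i].max(0))/2).round(0),W[l==i].max(0).round(0))
if __name__=='__main__': knobs('scene',sys.argv[1])
E
python3 - <<'E'
from knobs import *
W=np.load('pics/s2.png.npy'); rep(W)
C=np.array([551.5,188]);e=np.array([np.cos(.205),np.sin(.205)]);n=np.array([-e[1],e[0]])
X=(W[...,:2]-C)@e;Y=(W[...,:2]-C)@n;Z=W[...,2]
for nm,u,w in(('front',-X,Y),('left',Y,X),('right',-Y,X)):
    k=(abs(w)<80)&(Z>92)&(Z<110)&(u>60)&(u<140)
    print(nm,k.sum(),'rim u',np.median(u[k]).round(1),'z',np.median(Z[k]).round(1))
E
python3 go.py 469.5 -117.3 180 0.205
```

```text
knob 54 [ 472. -116.   78.] [ 484. -105.   85.]
knob 60 [ 441. -357.   78.] [ 451. -345.   85.]
knob 67 [ 587. -277.   78.] [ 597. -265.   86.]
front 122 rim u 97.4 z 96.7
left 132 rim u 95.1 z 96.2
right 151 rim u 104.5 z 97.0
t 14.2 tcp [529.5 286.4 183.3] [-3.141 -0.005  0.204] gap 31.9 F [-0.5 -0.3 -0.1] ff 0.0
[-0.1407, 0.3831, 0.0023, -0.0006]
```

>>> move_arm:
  moves:
    - [-0.141,0.383,0,0]
    - [-0.141,0.383,0,0]
    - [-0.141,0.383,0,0]
    - [-0.141,0.383,0,0]
    - [-0.141,0.383,0,0]
    - [-0.141,0.383,0,0]
    - [-0.141,0.383,0,0]
    - [-0.141,0.383,0,0]
    - [-0.141,0.383,0,0]
    - [-0.141,0.383,0,0]
    - [-0.141,0.383,0,0]
    - [-0.141,0.383,0,0]
  jaw: 0.06
  squeeze: 25

```text
clock: 15.4
eef_pos: [468.4, -116.0, 180.4]
eef_rot: [-3.141, 0.0, 0.206]
wrist_force: [0.3, -0.1, -0.6]
finger_gap: 60.1
finger_force: 0.0
```

```bash
python3 - <<'E'
from h import *
c,W=shot('wrist','w5.png')
f=c['frame'].copy()
# predicted pixel of knob top
M=Rm(c['orientation']);
for q in((469.5,-117.3,83),(469.5,-113,83)):
    p=(np.array(q)-c['origin'])@M; print(q,c['cx']+c['fx']*p[0]/p[2],c['cy']+c['fy']*p[1]/p[2])
cv2.imwrite('pics/w5.png',f)
E
python3 go.py 469.5 -117.3 59 0.205
```

```text
(469.5, -117.3, 83) 254.55808780118346 193.73513060120305
(469.5, -113, 83) 250.3851547382509 192.8846998219587
t 15.45 tcp [ 468.5 -116.   180.6] [-3.141  0.     0.207] gap 60.2 F [-0.1 -0.4  0.3] ff 0.0
[0.0008, 0.0015, 0.1215, 0.0017]
```

View pics/w5.png

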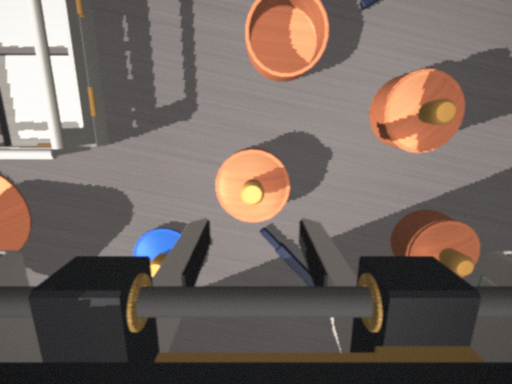

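The knob of the copper lid is at (252,193), within 2 px of prediction and on the finger midline. The blue decoy at (160,243) is well off it. I descend.

>>> move_arm:
  moves:
    - [0,0,0.05,0]
    - [0,0,0.09,0]
    - [0,0,0.115,0]
    - [0,0,0.121,0]
    - [0,0,0.121,0]
    - [0,0,0.121,0]

```text
clock: 16.05
eef_pos: [469.1, -117.2, 61.1]
eef_rot: [3.141, -0.002, 0.205]
wrist_force: [0.3, 0.3, 0.1]
finger_gap: 60.0
finger_force: 0.0
```

>>> move_arm:
  moves:
    - [0,0,0,0]
    - [0,0,0,0]
    - [0,0,0,0]
    - [0,0,0,0]
    - [0,0,0,0]
    - [0,0,0,0]
  jaw: 0.0

```text
clock: 16.65
eef_pos: [468.4, -117.3, 59.9]
eef_rot: [3.142, -0.0, 0.205]
wrist_force: [0.5, 0.3, 2.8]
finger_gap: 23.6
finger_force: 25.0
```

```bash
python3 go.py 469 -116 160 0.205 492.4 226.8 160 0.205 492.4 226.8 54 0.205
```

```text
t 16.65 tcp [ 468.4 -117.3   59.9] [ 3.142 -0.     0.205] gap 23.6 F [0.5 0.3 2.8] ff 25.0
[0.0009, -0.0011, -0.1001, -0.0002]
[0.0935, -0.332, -0.1001, -0.0002]
[0.0935, -0.332, 0.0059, -0.0002]
```

>>> move_arm:
  moves:
    - [0,0,-0.03,0]
    - [0,0,-0.07,0]
    - [0,0,-0.1,0]
    - [0,0,-0.1,0]
    - [0.0235,-0.08,-0.1,0]
    - [0.0935,-0.332,-0.1,0]
    - [0.0935,-0.332,-0.1,0]
    - [0.0935,-0.332,-0.1,0]
    - [0.0935,-0.332,-0.1,0]
    - [0.0935,-0.332,-0.1,0]
    - [0.0935,-0.332,-0.1,0]
    - [0.0935,-0.332,-0.1,0]

```text
clock: 17.85
eef_pos: [491.5, 230.9, 158.1]
eef_rot: [-3.141, 0.002, 0.209]
wrist_force: [0.0, 0.1, -0.5]
finger_gap: 23.5
finger_force: 25.0
```

>>> move_arm:
  moves:
    - [0,0,0,0]
    - [0,0,0,0]

```text
clock: 18.05
eef_pos: [492.1, 225.8, 159.0]
eef_rot: [3.141, 0.001, 0.204]
wrist_force: [0.0, -0.3, -0.7]
finger_gap: 23.3
finger_force: 25.0
```

```bash
python3 go.py 492.4 226.8 160 0.205 492.4 226.8 55 0.205; python3 - <<'E'
from h import *
c,W=shot('wrist','w6.png')
E
```

```text
t 18.05 tcp [492.1 225.8 159. ] [3.141e+00 1.000e-03 2.040e-01] gap 23.3 F [ 0.  -0.3 -0.7] ff 25.0
[0.0005, -0.0009, -0.001, -0.001]
[0.0006, -0.0009, 0.104, -0.001]
```

View pics/w6.png

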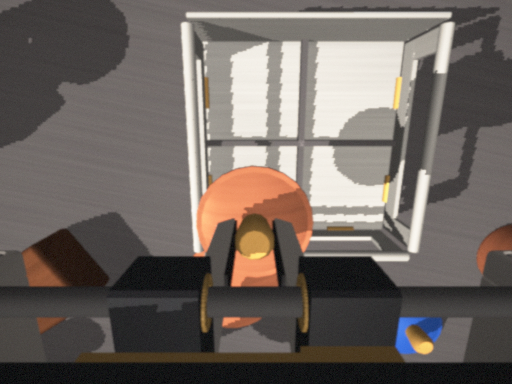

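The lid hangs level from the fingers at (253,240), above the front left cell. I lower it.

>>> move_arm:
  moves:
    - [0,0,0.03,0]
    - [0,0,0.06,0]
    - [0,0,0.08,0]
    - [0,0,0.095,0]
    - [0,0,0.1,0]
    - [0,0,0.103,0]
    - [0,0,0.104,0]
    - [0,0,0.104,0]

```text
clock: 18.9
eef_pos: [492.7, 226.7, 56.4]
eef_rot: [-3.141, -0.001, 0.205]
wrist_force: [0.3, 0.2, -0.4]
finger_gap: 23.5
finger_force: 25.0
```

>>> move_arm:
  moves:
    - [0,0,0.0005,0]
    - [0,0,0.0005,0]

```text
clock: 19.1
eef_pos: [492.5, 226.8, 55.6]
eef_rot: [-3.141, -0.001, 0.205]
wrist_force: [-0.4, -0.2, -0.9]
finger_gap: 23.5
finger_force: 25.0
```

>>> move_arm:
  moves:
    - [0,0,0.001,0]
    - [0,0,0.001,0]
    - [0,0,0.002,0]
    - [0,0,0.002,0]

```text
clock: 19.5
eef_pos: [492.6, 226.9, 54.8]
eef_rot: [-3.142, -0.001, 0.205]
wrist_force: [-7.8, -3.3, 16.4]
finger_gap: 23.5
finger_force: 25.0
```

>>> move_arm:
  moves:
    - [0,0,-0.001,0]
    - [0,0,-0.001,0]
    - [0,0,-0.001,0]
    - [0,0,-0.03,0]
    - [0,0,-0.07,0]
    - [0,0,-0.12,0]
    - [0,0,-0.12,0]
    - [0,0,-0.12,0]
  jaw: 0.05

```text
clock: 20.3
eef_pos: [492.6, 226.9, 173.8]
eef_rot: [-3.141, -0.002, 0.205]
wrist_force: [-0.3, -0.6, -0.5]
finger_gap: 50.3
finger_force: 0.0
```

```bash
cat > lids.py <<'E'
from h import *
import sys
C=np.array([551.5,188]);e=np.array([np.cos(.205),np.sin(.205)]);n=np.array([-e[1],e[0]])
c,W=shot(sys.argv[1],sys.argv[2])
hsv=cv2.cvtColor(c['frame'],cv2.COLOR_BGR2HSV)
X=(W[...,:2]-C)@e;Y=(W[...,:2]-C)@n;Z=W[...,2]
for nm,sx,sy in(('cell0',-1,1),('cell1',-1,-1),('cell2',1,1),('cell3',1,-1)):
    k=(abs(X-50*sx)<55)&(abs(Y-50*sy)<55)&(Z>40)&(Z<82)&(hsv[...,1]>110)&(hsv[...,0]<25)
    if k.sum()<30: print(nm,'empty',k.sum()); continue
    pl=k&(Z<50); kn=k&(Z>70)
    A=np.c_[X[pl],Y[pl],np.ones(pl.sum())]; co=np.linalg.lstsq(A,Z[pl],rcond=None)[0]
    print(nm,'plate n',pl.sum(),'xy',X[pl].min().round(),X[pl].max().round(),Y[pl].min().round(),Y[pl].max().round(),'z med',np.median(Z[pl]).round(1),'slope',co[:2].round(3),'knob',kn.sum(),X[kn].mean().round(),Y[kn].mean().round(),Z[kn].max().round() if kn.any() else '')
E
python3 lids.py top t3.png; python3 knobs.py s3.png; python3 go.py 585 -276 180 0.205
```

```text
cell0 plate n 157 xy -90.0 -48.0 9.0 55.0 z med 46.1 slope [0.094 0.05 ] knob 9 -60.0 46.0 79.0
cell1 empty 0
cell2 empty 0
cell3 empty 0
knob 62 [ 439. -357.   78.] [ 450. -345.   86.]
knob 69 [ 588. -277.   78.] [ 599. -265.   86.]
t 20.4 tcp [491.8 226.6 172. ] [3.141e+00 2.000e-03 2.050e-01] gap 50.1 F [-0.4 -0.5  0.4] ff 0.0
[-0.011, 0.511, -0.0079, -0.0002]
```

Lid 1 is in its cell. Next is lid A.

>>> move_arm:
  moves:
    - [-0.011,0.511,-0.008,0]
    - [-0.011,0.511,-0.008,0]
    - [-0.011,0.511,-0.008,0]
    - [-0.011,0.511,-0.008,0]
    - [-0.011,0.511,-0.008,0]
    - [-0.011,0.511,-0.008,0]
    - [-0.011,0.511,-0.008,0]
    - [-0.011,0.511,-0.008,0]
    - [-0.011,0.511,-0.008,0]
    - [-0.011,0.511,-0.008,0]
    - [-0.011,0.511,-0.008,0]
    - [-0.011,0.511,-0.008,0]
  jaw: 0.06

```text
clock: 21.6
eef_pos: [584.8, -276.9, 179.0]
eef_rot: [-3.14, 0.002, 0.203]
wrist_force: [-0.4, -0.5, -0.0]
finger_gap: 59.9
finger_force: 0.0
```

```bash
cat > wk.py <<'E'
from h import *
import sys
# brass knob blob in the wrist view nearest the finger midline -> world at knob-top height 83
c,W=shot('wrist',sys.argv[1]); hsv=cv2.cvtColor(c['frame'],cv2.COLOR_BGR2HSV)
m=((hsv[...,0]>14)&(hsv[...,0]<32)&(hsv[...,1]>130)).astype(np.uint8); m[250:]=0
m[(W[...,2]<65)|(W[...,2]>92)]=0
k,l,st,ce=cv2.connectedComponentsWithStats(m)
for i in range(1,k):
    if st[i,4]>60:
        top=(l==i)&(W[...,2]>79); print(ce[i].round(),st[i,4],'top centre',W[top].mean(0).round(1) if top.any() else W[l==i].mean(0))
E
python3 wk.py w7.png; python3 go.py 585 -276 59 0.205
```

```text
[255. 187.] 121 top centre [ 591.2 -278.    81.6]
t 21.65 tcp [ 585.  -275.4  179.5] [-3.14e+00  2.00e-03  2.04e-01] gap 59.9 F [ 0.4  0.1 -0.1] ff 0.0
[0.0001, 0.0008, 0.1205, -0.0009]
```

```bash
python3 - <<'E'
from h import *
for f in('w5','w7'):
    W=np.load(f'pics/{f}.png.npy'); im=cv2.imread(f'pics/{f}.png'); hsv=cv2.cvtColor(im,cv2.COLOR_BGR2HSV)
    m=(hsv[...,0]<25)&(hsv[...,1]>110)&(W[...,2]>43)&(W[...,2]<52)
    m=m.astype(np.uint8); k,l,st,ce=cv2.connectedComponentsWithStats(m)
    for i in range(1,k):
        if st[i,4]>800: print(f,ce[i].round(),st[i],'plate',((W[l==i].min(0)+W[l==i].max(0))/2).round(1),W[l==i].min(0).round(),W[l==i].max(0).round())
    t=(W[...,2]>80)&(W[...,2]<88)
    k,l,st,ce=cv2.connectedComponentsWithStats(t.astype(np.uint8))
    for i in range(1,k):
        if st[i,4]>150 and ce[i][1]<230: print(f,'knobtop',ce[i].round(),((W[l==i].min(0)+W[l==i].max(0))/2).round(1))
E
```

```text
w5 [287.  42.] [246   0  83  77 848] plate [ 626.2 -116.4   45.5] [ 589. -158.   43.] [664. -75.  48.]
w5 [421. 108.] [ 382   69   83   84 2337] plate [ 585.4 -275.4   47.5] [ 543. -318.   43.] [ 628. -233.   52.]
w5 [255. 183.] [ 216  149   74   73 1705] plate [ 468.4 -115.5   48.1] [ 426. -158.   44.] [511. -73.  52.]
w5 [442. 236.] [ 405  219   75   47 1175] plate [ 449.9 -354.7   47.5] [ 422. -398.   43.] [ 478. -312.   52.]
w5 knobtop [443. 111.] [ 584.3 -274.7   82.9]
w5 knobtop [253. 193.] [ 469.4 -115.2   83. ]
w7 [476. 108.] [ 438   92   74   33 1272] plate [ 715.7 -491.8   46.4] [ 706. -535.   43.] [ 725. -449.   50.]
w7 knobtop [252. 194.] [ 584.5 -276.1   82.9]
```

The knob top is at pixel (252,194), which is (584.5, -276), under the fingers. I descend.

>>> move_arm:
  moves:
    - [0,0,0.05,0]
    - [0,0,0.09,0]
    - [0,0,0.115,0]
    - [0,0,0.12,0]
    - [0,0,0.12,0]
    - [0,0,0.12,0]

```text
clock: 22.25
eef_pos: [586.3, -275.4, 63.2]
eef_rot: [3.14, -0.002, 0.206]
wrist_force: [-0.0, -0.9, 0.2]
finger_gap: 60.0
finger_force: 0.0
```

>>> move_arm:
  moves:
    - [0,0,0,0]
    - [0,0,0,0]
    - [0,0,0,0]
    - [0,0,0,0]
    - [0,0,0,0]
    - [0,0,0,0]
  jaw: 0.0

```text
clock: 22.85
eef_pos: [585.5, -275.8, 61.3]
eef_rot: [-3.142, -0.0, 0.205]
wrist_force: [-0.6, 0.7, 1.3]
finger_gap: 23.2
finger_force: 25.0
```

```bash
python3 go.py 590.3 247.1 165 0.205
```

```text
t 22.85 tcp [ 585.5 -275.8   61.3] [-3.142 -0.     0.205] gap 23.2 F [-0.6  0.7  1.3] ff 25.0
[0.1111, -0.511, -0.1037, -0.0002]
```

>>> move_arm:
  moves:
    - [0,0,-0.03,0]
    - [0,0,-0.07,0]
    - [0,0,-0.104,0]
    - [0,0,-0.104,0]
    - [0.017,-0.08,-0.104,0]
    - [0.111,-0.511,-0.104,0]
    - [0.111,-0.511,-0.104,0]
    - [0.111,-0.511,-0.104,0]
    - [0.111,-0.511,-0.104,0]
    - [0.111,-0.511,-0.104,0]
    - [0.111,-0.511,-0.104,0]
    - [0.111,-0.511,-0.104,0]

```text
clock: 24.05
eef_pos: [588.3, 126.1, 164.2]
eef_rot: [-3.142, 0.001, 0.205]
wrist_force: [0.3, 0.3, -1.3]
finger_gap: 23.2
finger_force: 25.0
```

```bash
python3 go.py 590.3 247.1 165 0.205 590.3 247.1 56 0.205
```

```text
t 24.05 tcp [588.3 126.1 164.2] [-3.142e+00  1.000e-03  2.050e-01] gap 23.2 F [ 0.3  0.3 -1.3] ff 25.0
[0.0265, -0.118, -0.0008, -0.0003]
[0.0266, -0.118, 0.1082, -0.0003]
```

>>> move_arm:
  moves:
    - [0,0,0,0]
    - [0,0,0,0]

```text
clock: 24.25
eef_pos: [588.5, 125.0, 164.1]
eef_rot: [3.142, 0.002, 0.207]
wrist_force: [0.7, -1.2, -0.8]
finger_gap: 23.7
finger_force: 25.0
```

```bash
python3 go.py 590.3 247.1 165 0.205 590.3 247.1 56 0.205
```

```text
t 24.25 tcp [588.5 125.  164.1] [3.142e+00 2.000e-03 2.070e-01] gap 23.7 F [ 0.7 -1.2 -0.8] ff 25.0
[0.0268, -0.1191, -0.001, 0.0018]
[0.027, -0.1191, 0.108, 0.0018]
```

>>> move_arm:
  moves:
    - [0.0265,-0.119,0,0]
    - [0.0265,-0.119,0,0]
    - [0.0265,-0.119,0,0]
    - [0.0265,-0.119,0,0]
    - [0.0265,-0.119,0.03,0]
    - [0.0265,-0.119,0.06,0]
    - [0.0265,-0.119,0.085,0]
    - [0.0265,-0.119,0.1,0]
    - [0.0265,-0.119,0.104,0]
    - [0.0265,-0.119,0.106,0]
    - [0.0265,-0.119,0.106,0]
    - [0.0265,-0.119,0.106,0]

```text
clock: 25.45
eef_pos: [591.3, 246.2, 60.4]
eef_rot: [-3.141, -0.002, 0.205]
wrist_force: [-0.0, 0.2, -0.7]
finger_gap: 24.1
finger_force: 25.0
```

>>> move_arm:
  moves:
    - [0,0,0.001,0]
    - [0,0,0.001,0]
    - [0,0,0.002,0]
    - [0,0,0.002,0]

```text
clock: 25.85
eef_pos: [590.7, 246.1, 57.2]
eef_rot: [3.142, 0.0, 0.205]
wrist_force: [-0.4, 0.7, -1.5]
finger_gap: 23.3
finger_force: 25.0
```

>>> move_arm:
  moves:
    - [0,0,0.001,0]
    - [0,0,0.001,0]
    - [0,0,0.002,0]
    - [0,0,0.002,0]

```text
clock: 26.25
eef_pos: [590.9, 246.2, 56.3]
eef_rot: [-3.142, -0.001, 0.205]
wrist_force: [-3.8, -1.6, 8.2]
finger_gap: 23.2
finger_force: 25.0
```

Contact at TCP height 56.3, with the lid underside at about 30. I release it.

>>> move_arm:
  moves:
    - [0,0,0,0]
    - [0,0,0,0]
    - [0,0,0,0]
    - [0,0,-0.03,0]
    - [0,0,-0.07,0]
    - [0,0,-0.12,0]
    - [0,0,-0.12,0]
    - [0,0,-0.12,0]
  jaw: 0.05

```text
clock: 27.05
eef_pos: [591.1, 246.2, 176.0]
eef_rot: [-3.141, -0.002, 0.205]
wrist_force: [0.3, 0.0, -1.2]
finger_gap: 50.0
finger_force: 0.0
```

```bash
python3 knobs.py s4.png; python3 go.py 437 -356 180 0.205
```

```text
knob 60 [ 440. -357.   79.] [ 451. -345.   87.]
t 27.1 tcp [590.5 246.  174.4] [3.141e+00 1.000e-03 2.050e-01] gap 49.7 F [ 0.4 -0.2 -0.2] ff 0.0
[-0.2727, 0.5582, -0.0053, -0.0002]
```

>>> move_arm:
  moves:
    - [-0.273,0.558,-0.005,0]
    - [-0.273,0.558,-0.005,0]
    - [-0.273,0.558,-0.005,0]
    - [-0.273,0.558,-0.005,0]
    - [-0.273,0.558,-0.005,0]
    - [-0.273,0.558,-0.005,0]
    - [-0.273,0.558,-0.005,0]
    - [-0.273,0.558,-0.005,0]
    - [-0.273,0.558,-0.005,0]
    - [-0.273,0.558,-0.005,0]
    - [-0.273,0.558,-0.005,0]
    - [-0.273,0.558,-0.005,0]
  jaw: 0.06

```text
clock: 28.3
eef_pos: [440.8, -336.7, 178.4]
eef_rot: [-3.139, 0.002, 0.205]
wrist_force: [0.7, -0.5, -0.2]
finger_gap: 59.9
finger_force: 0.0
```

>>> move_arm:
  moves:
    - [0,0,0,0]
    - [0,0,0,0]

```text
clock: 28.5
eef_pos: [441.4, -335.4, 178.3]
eef_rot: [-3.139, 0.002, 0.203]
wrist_force: [-0.0, -0.1, -0.0]
finger_gap: 59.9
finger_force: 0.0
```

```bash
python3 - <<'E'
from h import *
c,W=shot('wrist','w8.png')
t=(W[...,2]>80)&(W[...,2]<88)
k,l,st,ce=cv2.connectedComponentsWithStats(t.astype(np.uint8))
for i in range(1,k):
    if st[i,4]>150 and ce[i][1]<235: print('knobtop',ce[i].round(),st[i,4],((W[l==i].min(0)+W[l==i].max(0))/2).round(1))
E
python3 go.py 437 -356 59 0.205; python3 lids.py top t4.png
```

```text
knobtop [272. 203.] 390 [ 435.8 -355.8   83.1]
t 28.55 tcp [ 441.9 -334.5  178.7] [-3.14e+00  1.00e-03  2.04e-01] gap 60.0 F [ 0.1  0.1 -0.8] ff 0.0
[-0.009, 0.0203, 0.1197, -0.0006]
cell0 plate n 504 xy -90.0 -12.0 7.0 89.0 z med 45.7 slope [-0.004  0.001] knob 55 -51.0 46.0 82.0
cell1 empty 0
cell2 plate n 487 xy 8.0 86.0 7.0 87.0 z med 45.7 slope [-0.001 -0.007] knob 58 46.0 45.0 82.0
cell3 empty 0
```

Both placed lids lie flat with no slope. The third knob is at pixel (272,203), or (436,-356).

>>> move_arm:
  moves:
    - [-0.01,0.02,0.03,0]
    - [-0.01,0.02,0.06,0]
    - [-0.01,0.02,0.09,0]
    - [-0.01,0.02,0.112,0]
    - [-0.01,0.02,0.12,0]
    - [-0.01,0.02,0.12,0]
    - [-0.01,0.02,0.12,0]

```text
clock: 29.3
eef_pos: [437.2, -356.6, 61.2]
eef_rot: [3.14, -0.001, 0.206]
wrist_force: [-0.7, 0.3, 0.7]
finger_gap: 59.6
finger_force: 0.0
```

>>> move_arm:
  moves:
    - [0,0,0,0]
    - [0,0,0,0]
    - [0,0,0,0]
    - [0,0,0,0]
    - [0,0,0,0]
    - [0,0,0,0]
  jaw: 0.0

```text
clock: 29.9
eef_pos: [436.5, -356.8, 60.2]
eef_rot: [3.142, -0.0, 0.205]
wrist_force: [0.3, 0.5, 2.4]
finger_gap: 23.2
finger_force: 25.0
```

```bash
python3 go.py 512.7 128.9 165 0.205
```

```text
t 29.9 tcp [ 436.5 -356.8   60.2] [ 3.142 -0.     0.205] gap 23.2 F [0.3 0.5 2.4] ff 25.0
[0.1734, -0.4601, -0.1048, -0.0002]
```

>>> move_arm:
  moves:
    - [0,0,-0.03,0]
    - [0,0,-0.07,0]
    - [0,0,-0.105,0]
    - [0,0,-0.105,0]
    - [0.0285,-0.075,-0.105,0]
    - [0.173,-0.46,-0.105,0]
    - [0.173,-0.46,-0.105,0]
    - [0.173,-0.46,-0.105,0]
    - [0.173,-0.46,-0.105,0]
    - [0.173,-0.46,-0.105,0]
    - [0.173,-0.46,-0.105,0]
    - [0.173,-0.46,-0.105,0]

```text
clock: 31.1
eef_pos: [497.8, 40.4, 164.2]
eef_rot: [-3.141, 0.001, 0.205]
wrist_force: [1.3, -0.6, -1.2]
finger_gap: 23.3
finger_force: 25.0
```

>>> move_arm:
  moves:
    - [0,0,0,0]
    - [0,0,0,0]

```text
clock: 31.3
eef_pos: [497.9, 39.2, 164.1]
eef_rot: [-3.141, 0.001, 0.207]
wrist_force: [-0.2, -0.0, -1.8]
finger_gap: 23.9
finger_force: 25.0
```

```bash
python3 go.py 512.7 128.9 165 0.205 512.7 128.9 55 0.205
```

```text
t 31.3 tcp [497.9  39.2 164.1] [-3.141e+00  1.000e-03  2.070e-01] gap 23.9 F [-0.2 -0.  -1.8] ff 25.0
[0.0329, -0.0847, -0.0009, 0.0021]
[0.0331, -0.0847, 0.1091, 0.0021]
```

>>> move_arm:
  moves:
    - [0.033,-0.0845,0,0]
    - [0.033,-0.0845,0,0]
    - [0.033,-0.0845,0,0]
    - [0.033,-0.0845,0.03,0]
    - [0.033,-0.0845,0.06,0]
    - [0.033,-0.0845,0.085,0]
    - [0.033,-0.0845,0.1,0]
    - [0.033,-0.0845,0.104,0]
    - [0.033,-0.0845,0.107,0]
    - [0.033,-0.0845,0.107,0]
    - [0.033,-0.0845,0.107,0]
    - [0.033,-0.0845,0.107,0]

```text
clock: 32.5
eef_pos: [513.7, 127.8, 58.8]
eef_rot: [3.142, -0.001, 0.205]
wrist_force: [0.4, -1.0, -1.1]
finger_gap: 23.5
finger_force: 25.0
```

>>> move_arm:
  moves:
    - [0,0,0.001,0]
    - [0,0,0.002,0]
    - [0,0,0.002,0]

```text
clock: 32.8
eef_pos: [513.3, 127.9, 56.0]
eef_rot: [3.142, 0.0, 0.205]
wrist_force: [-0.1, 0.0, -1.1]
finger_gap: 23.4
finger_force: 25.0
```

>>> move_arm:
  moves:
    - [0,0,0.001,0]
    - [0,0,0.001,0]
    - [0,0,0.0015,0]
    - [0,0,0.0015,0]

```text
clock: 33.2
eef_pos: [513.5, 127.9, 55.1]
eef_rot: [3.142, -0.0, 0.205]
wrist_force: [-3.1, -0.4, 6.5]
finger_gap: 23.5
finger_force: 25.0
```

Contact with the floor. I release the lid, rise and back away for a final check.

>>> move_arm:
  moves:
    - [0,0,0,0]
    - [0,0,0,0]
    - [0,0,0,0]
    - [0,0,-0.03,0]
    - [0,0,-0.07,0]
    - [0,0,-0.12,0]
    - [0,0,-0.15,0]
    - [0,0.06,-0.15,0]
    - [0,0.2,-0.15,0]
    - [0,0.3,-0.15,0]
    - [0,0.3,-0.15,0]
    - [0,0.3,-0.15,0]
  jaw: 0.05

```text
clock: 34.4
eef_pos: [564.3, -119.0, 204.6]
eef_rot: [3.142, -0.0, 0.205]
wrist_force: [1.3, 1.1, 0.3]
finger_gap: 49.7
finger_force: 0.0
```

>>> move_arm:
  moves:
    - [0,0.15,0,0]
    - [0,0.15,0,0]
    - [0,0.15,0,0]
    - [0,0.15,0,0]
    - [0,0.15,0,0]

```text
clock: 34.9
eef_pos: [594.4, -264.4, 203.7]
eef_rot: [-3.141, 0.001, 0.203]
wrist_force: [0.5, 0.9, -0.2]
finger_gap: 49.8
finger_force: 0.0
```

```bash
python3 lids.py top t5.png; python3 knobs.py s5.png; python3 - <<'E'
from h import *
W=np.load('pics/s5.png.npy')
C=np.array([551.5,188]);e=np.array([np.cos(.205),np.sin(.205)]);n=np.array([-e[1],e[0]])
X=(W[...,:2]-C)@e;Y=(W[...,:2]-C)@n;Z=W[...,2]
for nm,u,w in(('front',-X,Y),('left',Y,X),('right',-Y,X)):
    k=(abs(w)<80)&(Z>92)&(Z<110)&(u>60)&(u<140)
    print(nm,k.sum(),'rim u',np.median(u[k]).round(1),'z',np.median(Z[k]).round(1))
a=cv2.imread('pics/s5.png')[80:250,80:400];b=cv2.imread('pics/t5.png')[110:290,90:430]
cv2.imwrite('pics/fin.png',np.vstack([cv2.resize(a,(560,298)),cv2.resize(b,(560,296))]))
E
```

```text
cell0 plate n 504 xy -90.0 -12.0 9.0 88.0 z med 45.9 slope [-0.005 -0.007] knob 61 -52.0 47.0 81.0
cell1 plate n 479 xy -91.0 -13.0 -89.0 -13.0 z med 45.9 slope [ 0.001 -0.005] knob 51 -53.0 -55.0 82.0
cell2 plate n 492 xy 8.0 85.0 6.0 88.0 z med 45.4 slope [ 0.004 -0.009] knob 54 46.0 45.0 82.0
cell3 empty 0
front 122 rim u 97.4 z 96.6
left 124 rim u 95.4 z 96.5
right 152 rim u 104.5 z 97.1
```

View pics/fin.png

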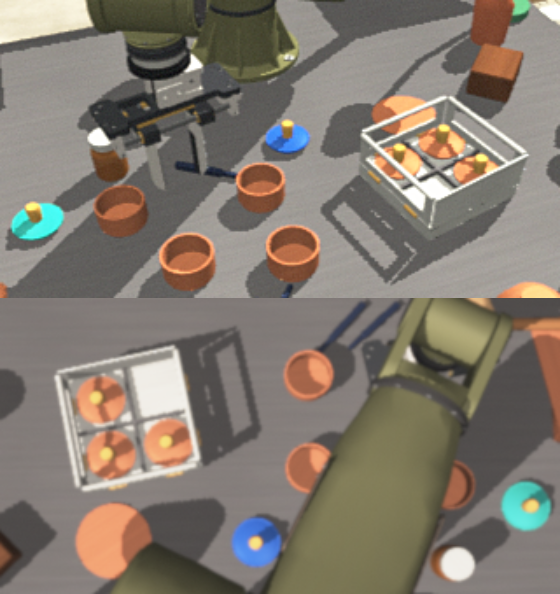

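The picture shows three lids flat in their own cells, all flaps upright and four open pots standing. The disc and punches look undisturbed, and the arm touches nothing.

```bash
python3 -c "
from cell import manip
print(manip.sign_off())"
```

```text
the job is handed in; nothing more can be done
None
```

The job is handed in with no verdict returned: my final check showed all three flaps upright, the three lids flat and knob up in their own cells, all four pots standing upright, and the disc and punches apparently where they started.

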